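# Stand the toppled storage tub up again under the stairs

## Task

A full storage tub has toppled onto its side, and the torch lies at its foot, right where the tub has to stand: first lay the torch in the shallow open tray. Then tip the tub up over its bottom edge, where it lies, until it stands upright on its foot, and ease it down the last bit instead of letting it drop; do not lift it clear of the shelf or shove it along more than a few centimetres, and leave everything else where it is.

Things in the scene. Friction and masses are not known exactly. Their poses are not given: they have to be found in the camera images.
- tub: Fallen square white plastic tub, 0.5 to 0.9 kg, 170 mm long, 102 mm across, lying on a side wall, lid to the robot's right. Origin: centre of its foot's underside, 51 mm up while it lies. x axis: foot to lid (up once it stands); z: up while it lies. Along x: foot 80 mm square to 8 mm, bottom band 102 square to 20, wall 98 square to 140, lid 102 square to 158, rim to 170.
- tub_lip (a point): On the tub's lid, uppermost rim side while it lies: the rim's inner corner, at its middle (tub x 158, z +42 mm; 93 mm above the shelf). A raised stacking rim, 9 mm wide, 12 mm proud, runs round the lid and leaves a recess 84 x 84 x 12 mm deep, whose floor is the lid; fingertips can hook in under this rim and lift. Tub on shelf has friction 0.5 to 0.7: a level push slides it.
- tub_heel (a point): Middle of the foot edge that is lowest while the tub lies (tub x 0, z -40 mm; 11 mm above the shelf). When its lid end is lifted the tub turns over the bottom band's edge (tub x 8, z -51 mm) for about 40 degrees, then over this edge, and drops upright by itself from about 25 degrees short. It then stands on the far side of this edge, away from where the lid lay.
- torch: Steel torch lying just beyond the tub's foot, pointing away from it; 185 mm long, 0.28 kg. Round barrel 28 mm in diameter, six-sided head 42 mm across flats that keeps it from rolling. Origin: on the barrel's axis, 95 mm from the tail end, about 19 mm above the shelf. x axis: from tail to head, within 3 degrees of level; z: up.
- tray: Shallow open grey plastic tray, fixed to the shelf on the robot's left; 250 x 135 mm outside, 42 mm high, walls and floor 4 mm, with a 7 mm lip round the top. Origin: centre of its underside; x along its length, y across, z up.
- tub_twin: The fallen tub's twin, standing upright at the back, 102 x 102 x 170 mm. Origin: centre of its underside, z up. Leave alone.
- peg_mug: White ceramic mug full of wooden clothes pegs, 82 mm in diameter, 95 mm high with the pegs reaching to 120 mm, handle to its +y; at the back. Origin: centre of its underside. Leave alone.
- paint_tin: Steel paint tin, 103 mm in diameter, 119 mm high, at the back. Origin: centre of its underside. Leave alone.
- spray_bottle: White trigger spray bottle, 68 mm in diameter, 216 mm high, at the back. Origin: centre of its underside. Leave alone.
- polish_tin: Flat round shoe-polish tin, 79 mm in diameter, 23 mm high, on the near side of the tub. Origin: centre of its underside. Leave alone.
- tape_reel: Reel of grey tape lying flat, 96 mm in diameter, 25 mm high, on the robot's right. Origin: centre of its underside. Leave alone.
- scrub_brush: Wooden scrubbing brush, bristles down, 150 x 52 x 46 mm, between the robot and the torch. Origin: centre of its underside, x along it. Leave alone.
Not all that is in view belongs to the job. Leave any blue or yellow look-alike of the tub alone.

How it is judged:
By the outcome, as a careful person would: the job done as asked, in the order asked, and still so for the second after the job is handed in, with the robot touching nothing.
It also fails if it takes over 70 s, if anything falls off the work surface, if the arm or the gripper's body presses on something with over 40 N, if the wrist force passes 120 N, or if a joint passes its speed limit or range.

## Robot

A 7-joint arm with a two-finger parallel gripper is mounted at the origin on the work surface. World frame = base frame: x ahead of the robot, y to its left, z up, the work surface at z = 0. Lengths are in m, angles in rad, forces in N, time in s.
With the tool pointing down it reaches from about 0.425 to 0.95 m from the base axis. Payload 4.7 kg.
Tool frame: the origin (TCP) lies on the centre line of the jaws, within the pads' length; the fingertips stand robot.nose_length ahead of it and the grasp point (between the pads) lies 8 mm behind it (robot.nose_length is the distance from the TCP to the fingertips, in m); z points along the fingers, y is the line along which they close (so a half turn about z gives the same grasp; the last joint's range is limited). The gripper opens to 85 mm and grips with 20 to 120 N. Pads are 22 mm wide; open, the fingers measure 114 mm over their backs; the gripper's body (76 mm by 85 mm) begins 54 mm behind the grasp point. The pads swing forward as they close: fully open they stand 13 mm farther back than shut.
Start: joints at [1.112, 0.469, -0.049, 1.532, 0.024, 1.141, -0.082], TCP at [0.281, -0.614, 0.21] pointing down, gripper open.
Joint ranges: [-2.59, 2.59], [-0.33, 1.99], [-1.39, 1.29], [0.1, 2.45], [-1.04, 4.18], [0.21, 1.99], [-2.66, 2.66]. Speed limits (rad/s): [2.57, 2.57, 3.14, 3.14, 3.14, 3.14, 3.14].

## Interface

Orientations are given as [roll, pitch, yaw] about the fixed x, y, z axes, in that order (R = Rz(yaw) Ry(pitch) Rx(roll)).
In Python, from plant import robot gives the robot as it stands. Calls block until the motion is done:
- robot.goto(position, orientation): joint-space move of the TCP to a pose.
- robot.move_straight(position, vel=0.15, attitude=None, contact_N=None): straight line of the TCP; attitude=None keeps the orientation; vel is the mean speed in m/s. With contact_N (N) it stops when the force on the tool has changed by that much, and returns True; else False.
- robot.move_joints(angles): joint-space move.
- robot.grip(opening, strength=None): opening from 0.0 (shut) to 1.0 (fully open); strength is the grip in N (None keeps the last); returns when the fingers have stopped.
- robot.sleep(seconds).
- robot.inverse_kinematics(position, orientation): joint angles nearest the present ones, or None.
- robot.sense(): the state.
- robot.grab_frame(name): name is "side" or "top" or "wrist"; returns a dict with "image" (400x640x3 uint8, red, green, blue), "range_z" (400x640 float32, m along the optical axis (not along the pixel's ray), 0 where there is no reading), "fx", "fy", "cx", "cy" (pixels), "dist_coeffs" ([k1, k2, p1, p2, k3] as OpenCV has them; the pictures are not rectified), "R" (3x3) and "t" (3): a world point X has camera coordinates R X + t. Camera axes: x right, y down, z forward; pixel columns grow to the right and rows downward; lengths in m; the calibration is good to about 2 mm. A picture is of the moment at which its call begins.
A pose or a line that the arm cannot do raises robot.IKError and nothing moves.
- robot.close_job(): hands the job in; it is judged then, once.
The state is a dict: "t": time; "joint_pos": joint angles; "joint_velocities": joint speeds; "effort": joint torques, N m; "tcp_pos": TCP position; "tcp_rot": TCP orientation; "wrist_force": force on the tool from outside, world axes, zero at the start; "torque": the same for the moment, N m; "opening": opening from 0.0 (shut) to 1.0 (fully open); "gripper_force": force on a finger pad.
Only numpy, scipy, OpenCV 4.12 (cv2) and the standard library are available. Lean on these libraries where they do the work, as an engineer would, in place of code of your own. Each camera call takes 0.05 s, during which the arm holds its last target. There are 200 camera calls.

## Working session

There is one attempt and no reset: what is moved stays moved. The work goes in short steps, each a Python script; the robot and the scene stay as the last script left them, time stands still between calls to the robot, and variables do not carry over. Pictures are saved under pics/ and viewed, at most 10 in all, crops included, and the job is handed in when it is done.

```bash
ls; mkdir -p pics
cat > h.py <<'E'
import numpy as np, cv2
from plant import robot
def snap(name):
    f=robot.grab_frame(name); f['K']=np.array([[f['fx'],0,f['cx']],[0,f['fy'],f['cy']],[0,0,1.]]);f['d']=np.array(f['dist_coeffs'],float);f['R']=np.array(f['R']);f['t']=np.array(f['t']); return f
def save(f,fn): cv2.imwrite(fn,f['image'][:,:,::-1])
def ray(f,uv):
    n=cv2.undistortPoints(np.array(uv,float).reshape(-1,1,2),f['K'],f['d'])[:,0]
    d=np.c_[n,np.ones(len(n))]@f['R']; return -f['R'].T@f['t'],d
def onplane(f,uv,z):
    c,d=ray(f,uv); return c+d*((z-c[2])/d[:,2])[:,None]
def cloud(f):
    h,w=f['range_z'].shape; v,u=np.mgrid[:h,:w]; c,d=ray(f,np.c_[u.ravel(),v.ravel()])
    P=(c+d*f['range_z'].reshape(-1,1)); P[f['range_z'].ravel()==0]=np.nan; return P.reshape(h,w,3)
def proj(f,X): return cv2.projectPoints(np.array(X,float).reshape(-1,1,3),cv2.Rodrigues(f['R'])[0],f['t'],f['K'],f['d'])[0][:,0]
E
python3 - <<'E'
from h import *
for n in('top','side'):
    f=snap(n); save(f,f'pics/{n}1.png'); print(n,-f['R'].T@f['t'],f['R'][2],f['fx'])
print(robot.nose_length, robot.sense())
E
```

```text
pics
top [0.22416403 0.04936142 1.22159676] [ 0.20954362 -0.00558978 -0.97778332] 374.62180693688305
side [-0.01686212  0.8621286   1.18017214] [ 0.32169548 -0.56376328 -0.76071216] 469.62907387800635
0.011 {'t': 0.1, 'joint_pos': array([ 1.11212238,  0.46939831, -0.04859145,  1.53356704,  0.0240942 ,
        1.14101733, -0.08231168]), 'joint_velocities': array([ 0.00071349, -0.00193863,  0.00114971, -0.00273887,  0.00090232,
       -0.00070165,  0.00024248]), 'effort': array([ 8.34067960e-04, -5.11516106e+01, -4.70287423e-02, -2.38390982e+01,
        1.08029810e-02,  4.36852264e-03, -1.52105349e-05]), 'tcp_pos': array([ 0.28102449, -0.61309713,  0.20944424]), 'tcp_rot': array([-3.13978891e+00,  5.95671253e-05,  4.29785631e-01]), 'wrist_force': array([ 0.51588828, -0.39204598,  0.04344085]), 'torque': array([-0.01643187,  0.03883565,  0.04584547]), 'gripper_force': 0.0, 'opening': 0.9983403394413696}
```

View pics/top1.png

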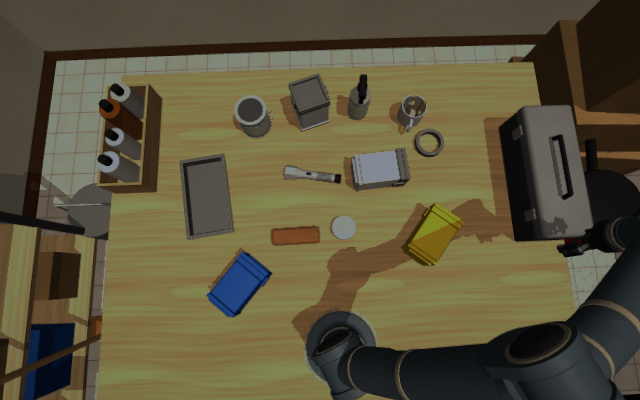

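View pics/side1.png

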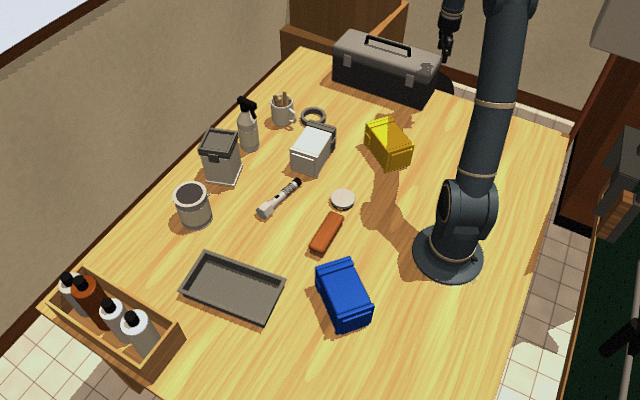

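The top view shows the torch at (283–341, 173–179) with its head to the left, the tub at (352–408, 150–190) with its lid to the right, and the tray at (207,196). The brush is at (296,236) and the polish tin at (344,227). The side view agrees: torch (257–300, 180–218), tub (313,148), tray (232,288).

```bash
cat > m.py <<'E'
from h import *
def rect(P): 
    (c,s,a)=cv2.minAreaRect(P[:,:2].astype(np.float32)*1000); return np.round(c,1),np.round(s,1),round(a,1)
def box(C,lo,hi):
    P=C.reshape(-1,3); return P[np.all((P>lo)&(P<hi),axis=1)]
E
python3 - <<'E'
from m import *
for n,polys in (('top',dict(torch=[(272,160),(344,168),(346,190),(272,186)],tub=[(345,140),(415,140),(415,195),(347,195)],tray=[(172,150),(235,150),(245,240),(175,245)],brush=[(265,222),(325,222),(325,248),(265,248)],polish=[(328,212),(360,212),(360,242),(328,242)],twin=[(285,70),(333,70),(333,132),(285,132)])),
 ('side',dict(torch=[(245,215),(290,172),(306,185),(265,225)],tub=[(285,160),(305,112),(342,120),(325,185)],tray=[(170,290),(205,240),(295,285),(265,335)],brush=[(300,250),(325,205),(350,215),(325,262)],polish=[(325,185),(360,185),(360,215),(325,215)],twin=[(190,180),(205,120),(245,125),(245,190)]))):
    f=snap(n); C=cloud(f)
    m=~np.isnan(C[...,2]); fl=C[200:300,300:420,2] if n=='top' else C[200:240,350:400,2]
    for k,p in polys.items():
        M=np.zeros(m.shape,np.uint8); cv2.fillPoly(M,[np.array(p)],1)
        P=C[(M>0)&m]; P=P[P[:,2]>.008]
        zt=np.percentile(P[:,2],97); T=P[P[:,2]>(zt-.008)]
        print(n,k,'ztop',zt.round(4),'n',len(P),'all',rect(P),'top',rect(T), 'x',P[:,0].min().round(3),P[:,0].max().round(3),'y',P[:,1].min().round(3),P[:,1].max().round(3))
        if k=='torch':
            c=np.median(P,0); _,_,V=np.linalg.svd((P-P.mean(0))[:,:2]); a=V[0]*np.sign(V[0,1]); s=(P[:,:2]-c[:2])@a
            print(' axis',a,np.degrees(np.arctan2(a[1],a[0])))
            for b in np.arange(-.1,.11,.02):
                q=P[abs(s-b)<.01]; 
                if len(q)>3: print('  ',round(b,2),len(q),np.percentile(q,[50],axis=0).round(3),'zmax',np.percentile(q[:,2],95).round(3),'w',np.ptp((q[:,:2]-c[:2])@[-a[1],a[0]]).round(3))
    print('floor',np.nanmedian(fl))
E
```

```text
top torch ztop 0.0442 n 558 all (array([536.9,  69.7]), array([185.7,  48.9]), 76.8) top (array([543.3,  93.7]), array([134.5,  31.6]), 78.5) x 0.513 0.579 y -0.023 0.163
 axis [0.15011266 0.9886689 ] 81.36654444879156
   -0.1 45 [[ 0.525 -0.015  0.027]] zmax 0.03 w 0.028
   -0.08 50 [[0.527 0.004 0.027]] zmax 0.031 w 0.028
   -0.06 54 [[0.53  0.024 0.028]] zmax 0.032 w 0.027
   -0.04 51 [[0.535 0.044 0.029]] zmax 0.034 w 0.027
   -0.02 52 [[0.537 0.063 0.029]] zmax 0.036 w 0.026
   0.0 50 [[0.541 0.083 0.032]] zmax 0.038 w 0.028
   0.02 56 [[0.545 0.103 0.031]] zmax 0.036 w 0.029
   0.04 75 [[0.547 0.122 0.036]] zmax 0.044 w 0.045
   0.06 87 [[0.549 0.142 0.04 ]] zmax 0.044 w 0.05
   0.08 38 [[0.548 0.157 0.038]] zmax 0.047 w 0.045
top tub ztop 0.1038 n 2033 all (array([ 550.2, -180.4]), array([133.3, 256.8]), 17.5) top (array([ 541.4, -148.1]), array([100.1, 162.8]), 5.5) x 0.484 0.652 y -0.284 -0.056
top tray ztop 0.0456 n 1281 all (array([480.9, 415. ]), array([266. , 152.4]), 7.5) top (array([480.9, 415. ]), array([266. , 152.4]), 7.5) x 0.342 0.619 y 0.324 0.507
top brush ztop 
[... 1393 characters left out ...]
tray ztop 0.0462 n 2223 all (array([492. , 416.5]), array([282.8, 152.7]), 7.9) top (array([484.2, 415.4]), array([267.1, 152.7]), 7.9) x 0.342 0.637 y 0.327 0.508
side brush ztop 0.0514 n 840 all (array([352.7, 112.9]), array([ 74.6, 181.8]), 0.7) top (array([341.8, 129.2]), array([ 51.3, 149.9]), 2.2) x 0.315 0.39 y 0.022 0.203
side polish ztop 0.0482 n 472 all (array([361.6,  -5.1]), array([ 86.2, 146.4]), 29.1) top (array([348.5,  64. ]), array([41.3, 19.9]), 9.6) x 0.32 0.432 y -0.065 0.076
side twin ztop 0.1731 n 2276 all (array([802.4,  26.1]), array([188.4, 392.7]), 11.5) top (array([767.6,  69.1]), array([105.1, 109.7]), 17.3) x 0.703 0.929 y -0.157 0.217
floor 0.0012393754766857334
```

Run:
```python
from m import *
from scipy.spatial.transform import Rotation as Rn
for yaw in (81.2,-98.8):
    o=[np.pi,0,np.radians(yaw)]; print(yaw,robot.inverse_kinematics([.5375,.071,.016],o))
for yaw in (7.7,-172.3,187.7): print(yaw,robot.inverse_kinematics([.482,.415,.021],[np.pi,0,np.radians(yaw)]))
hl=np.array([.094,-.9956,0]); up=np.array([0,0,1.]); heel=np.array([.533,-.059,0])
for sg in (1,-1):
  for ph in (0,20,45,70,90):
    p=np.radians(ph); tx=np.cos(p)*hl+np.sin(p)*up; tz=-np.sin(p)*hl+np.cos(p)*up
    y=sg*tz; z=-tx; R=np.c_[np.cross(y,z),y,z]
    o=Rn.from_matrix(R).as_euler('xyz'); pos=heel+(175*tx+(46.5+45)*tz)/1000
    q=robot.inverse_kinematics(pos,o); print(sg,ph,pos.round(3),None if q is None else np.round(q,2))
```

```text
81.2 [ 0.19900811  0.56777067 -0.53055908  1.98961025  0.4376084   0.69725375
 -0.75829122]
-98.8 [ 0.61084757  0.87181467 -1.18459044  1.96871532  0.97435858  1.02961443
  1.94254744]
7.7 [-0.33935549  0.70467327 -0.62923617  1.75715293  0.52937905  0.85555171
 -2.64847844]
-172.3 [-0.1241583   0.86125219 -1.00024678  1.74475426  0.84137146  1.02824308
  0.26429486]
187.7 [-0.1241583   0.86125219 -1.00024678  1.74475426  0.84137146  1.02824308
  0.26429486]
1 0 [ 0.549 -0.233  0.092] [ 1.17  1.38 -0.92  1.25 -0.34  1.74  2.11]
1 20 [ 0.546 -0.192  0.146] [ 1.15  1.08 -0.87  1.43 -0.29  1.54  2.11]
1 45 [ 0.539 -0.118  0.188] [ 1.05  0.72 -0.86  1.65 -0.21  1.29  2.01]
1 70 [ 0.531 -0.033  0.196] [ 0.85  0.45 -0.87  1.81 -0.01  1.07  1.69]
1 90 [0.524 0.032 0.175] [ 0.6   0.41 -0.93  1.89  0.38  1.03  1.17]
-1 0 [ 0.549 -0.233  0.092] [ 0.85  1.18 -0.24  1.28 -0.77  1.95 -0.63]
-1 20 [ 0.546 -0.192  0.146] [ 0.78  0.9  -0.19  1.46 -0.69  1.72 -0.64]
-1 45 [ 0.539 -0.118  0.188] [ 0.63  0.56 -0.2   1.67 -0.56  1.4  -0.8 ]
-1 70 [ 0.531 -0.033  0.196] [ 0.41  0.33 -0.28  1.84 -0.28  1.08 -1.19]
-1 90 [0.524 0.032 0.175] [ 0.27  0.31 -0.5   1.9   0.18  0.97 -1.79]
```

Run:
```python
from m import *
o=[np.pi,0,np.radians(81.2)]
robot.goto([.5375,.071,.15],o)
f=snap('wrist'); save(f,'pics/w1.png'); C=cloud(f); print(robot.sense()['t'])
P=box(C,[.49,-.06,.01],[.60,.2,.06]); print(rect(P),len(P))
if len(P):
  a=np.array([.153,.988]); s=(P[:,:2]-[.5375,.071])@a
  for b in np.arange(-.1,.11,.02):
    q=P[abs(s-b)<.01]
    if len(q)>5: print(round(b,2),len(q),((q.min(0)+q.max(0))/2)[:2].round(4),np.percentile(q[:,2],98).round(4))
```

```text
2.8417
(array([548.5,  51.2]), array([223.7,  62.4]), 88.6) 6854
-0.1 86 [ 0.53   -0.0209] 0.0296
-0.08 425 [ 0.5315 -0.0088] 0.0301
-0.06 417 [0.5351 0.0109] 0.0304
-0.04 451 [0.5382 0.0305] 0.0313
-0.02 492 [0.541 0.05 ] 0.0319
0.0 509 [0.5439 0.0701] 0.0349
0.02 540 [0.5475 0.0898] 0.0357
0.04 651 [0.5519 0.1098] 0.0387
0.06 1015 [0.5544 0.1296] 0.0427
0.08 1125 [0.5573 0.1491] 0.0434
0.1 47 [0.5585 0.1593] 0.0404
```

View pics/w1.png

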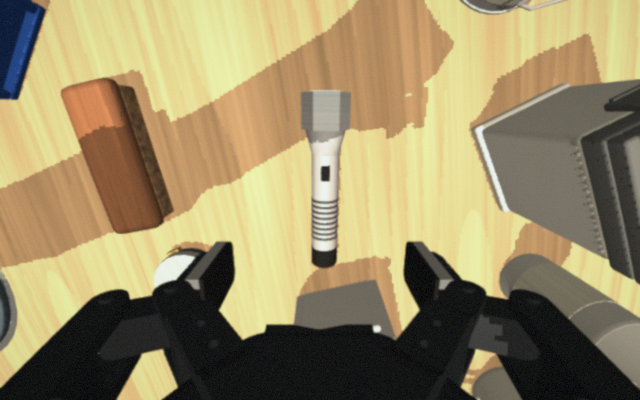

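The wrist view shows the torch centred between the open fingers (axis column ≈324, tail at row 265, head at row 90), so I can descend.

Run:
```python
from m import *
o=[np.pi,0,np.radians(81.2)]
robot.move_straight([.541,.072,.15],vel=.1)
print(robot.move_straight([.541,.072,.016],vel=.12,contact_N=8),robot.sense()['tcp_pos'])
robot.grip(0,60); s=robot.sense(); print(s['opening'],s['gripper_force'])
robot.move_straight([.541,.072,.14],vel=.15); s=robot.sense(); print(s['t'],s['opening'],s['wrist_force'],s['torque'])
R=o; robot.goto([.482,.415,.14],[np.pi,0,np.radians(-172.3)])
f=snap('wrist'); save(f,'pics/w2.png'); C=cloud(f); s=robot.sense(); print(s['t'],s['tcp_pos'],s['joint_pos'])
P=box(C,[.3,.3,.03],[.64,.53,.06]); print(rect(P),len(P))
```

```text
False [0.54164874 0.07217706 0.01671977]
0.00116024214019324 0.0
6.1 -0.0011094709316050468 [ 0.63902345 -0.17873455 -0.24367966] [ 0.00311084 -0.04879844  0.03068822]
7.4583 [0.48313347 0.41331275 0.13944623] [-0.08467418  0.71372432 -1.0606181   1.66418383  0.66949407  1.17308584
  0.38550671]
(array([483.2, 416.5]), array([264.5, 149.9]), 7.6) 9340
```

View pics/w2.png

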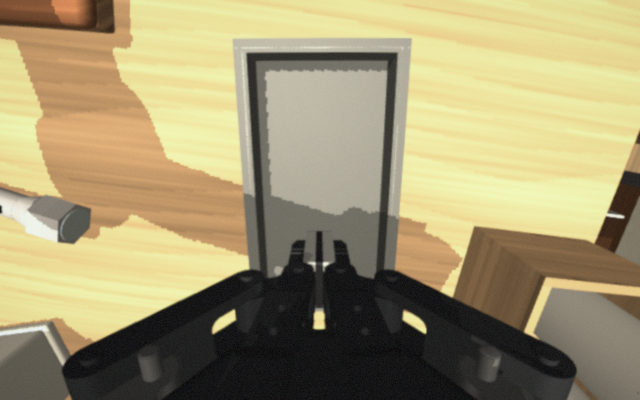

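The fingers in the wrist view are shut and empty, with no torch between them. Its head shows at the left (75,220), so the grasp missed and I need to find it again.

Run:
```python
from m import *
ims=[]
for n in('top','side'):
    f=snap(n); C=cloud(f); P=box(C,[.46,-.045,.012],[.63,.25,.06]); print(n,len(P),rect(P))
    s=P[:,1]
    for b in np.arange(-.04,.22,.02):
        q=P[abs(s-b)<.01]
        if len(q)>3: print(round(b,2),len(q),np.median(q,0).round(3),np.percentile(q[:,2],97).round(3))
    P=box(C,[.47,-.26,.085],[.62,-.03,.12]); print('tub',rect(P))
    c=(slice(130,210),slice(260,420)) if n=='top' else (slice(110,230),slice(230,390))
    ims.append(cv2.resize(np.ascontiguousarray(f['image'][c]),(640,320 if n=='top' else 280 ) if n=='top' else (373,280)))
W=np.zeros((600,640,3),np.uint8); W[:320]=ims[0]; W[320:,:373]=ims[1]; cv2.imwrite('pics/c3.png',W[:,:,::-1])
```

```text
top 0 (array([0., 0.]), array([0., 0.]), 0.0)
tub (array([ 545.8, -192.3]), array([102.4,  74.8]), 5.8)
side 542 (array([537.6,  68.3]), array([191.9,  47. ]), 76.9)
-0.02 32 [ 0.524 -0.017  0.028] 0.034
0.0 45 [0.526 0.    0.029] 0.035
0.02 48 [0.529 0.02  0.029] 0.034
0.04 45 [0.531 0.039 0.03 ] 0.035
0.06 52 [0.536 0.06  0.031] 0.037
0.08 47 [0.54  0.081 0.031] 0.039
0.1 46 [0.542 0.099 0.033] 0.038
0.12 56 [0.543 0.123 0.038] 0.047
0.14 78 [0.544 0.14  0.041] 0.047
0.16 93 [0.554 0.157 0.032] 0.048
tub (array([ 541.7, -146.4]), array([101.7, 177.8]), 5.3)
```

View pics/c3.png

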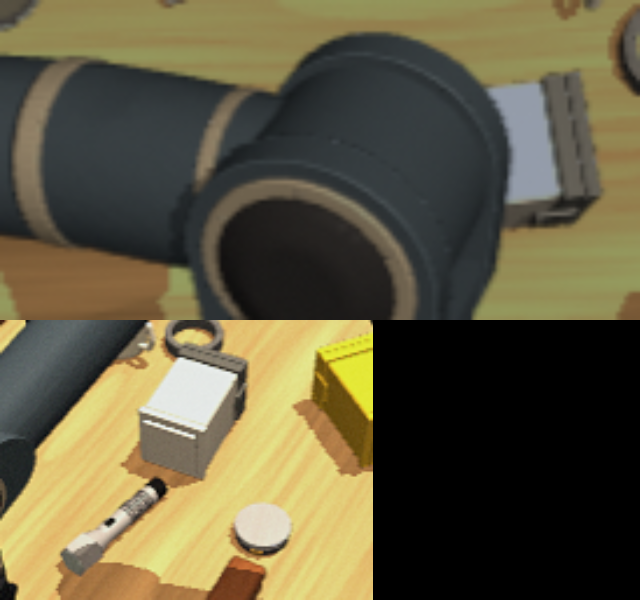

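The side crop shows the torch where it was, between the tub's foot at (170,450) and the head at (75,555), hardly moved, and the tub undisturbed. I'll retry lower and check before closing.

Run:
```python
from m import *
o=[np.pi,0,np.radians(81.2)]
robot.grip(.65)
robot.goto([.541,.072,.10],o)
print(robot.move_straight([.541,.072,.011],vel=.1,contact_N=6))
s=robot.sense(); print(s['tcp_pos'],s['opening'],s['wrist_force'])
f=snap('wrist'); save(f,'pics/w4.png')
for g in (.5,.4,.34,.3):
    robot.grip(g,40); s=robot.sense(); print(g,s['opening'],s['gripper_force'],s['wrist_force'],s['tcp_pos'])
    if s['gripper_force']>5: break
f=snap('wrist'); save(f,'pics/w5.png'); print(s['t'])
```

```text
False
[0.54155709 0.07221602 0.01153885] 0.649990886785362 [-0.35553554  0.45136328 -0.43682451]
0.5 0.5032770404875525 0.0 [ 0.04472689  0.13789958 -0.06902187] [0.5412321  0.07194919 0.01134933]
0.4 0.40105315556110305 0.0 [-0.37907078  0.66156478 -0.27258605] [0.54101007 0.07198208 0.01102322]
0.34 0.34086148827068863 0.0 [-0.03526171  0.73208505  0.45561812] [0.54098966 0.07202713 0.01099176]
0.3 0.2982122337493385 0.0 [-0.21469652 -0.23436303 -0.31565428] [0.54097975 0.07199792 0.01097278]
11.5083
```

View pics/w4.png

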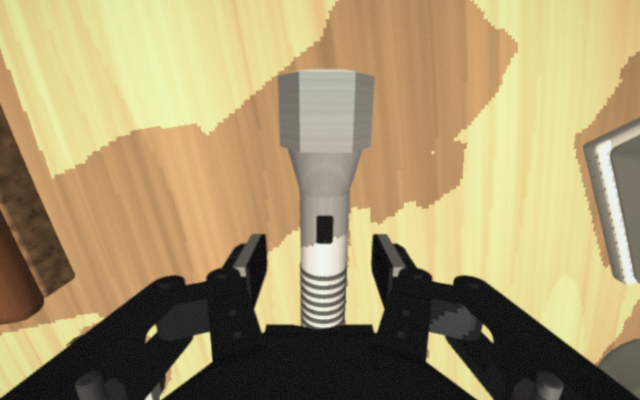

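Both pads look to be on either side of the barrel (pad tips at columns 262 and 375, barrel at 300–348). But the tip spacing looks too wide against the barrel, so the tips may be higher than assumed. I'll measure their height from the depth image.

Run:
```python
from m import *
f=snap('wrist'); save(f,'pics/w6.png'); C=cloud(f); s=robot.sense(); print(s['tcp_pos'],s['opening'],-f['R'].T@f['t'],f['R'][2],f['fx'])
dark=f['image'].max(2)<60
for c0,c1 in((250,322),(322,400)):
    for r in range(225,330,12):
        m=np.zeros(dark.shape,bool); m[r:r+12,c0:c1]=1; q=C[m&(f['range_z']<.25)&(f['range_z']>0)]
        if len(q): print(c0,r,len(q),np.percentile(q,[2,50,98],axis=0).round(3).tolist())
print('barrel',C[200:230,318:332].reshape(-1,3).mean(0), 'floor',np.nanmedian(C[20:60,100:200,2]))
```

```text
[0.5410028  0.07202759 0.01099324] 0.30167164187181433 [0.55212738 0.13988981 0.17359319] [-0.0407893  -0.26574795 -0.96317925] 286.45415476811354
250 225 860 [[0.497, 0.069, -0.002], [0.523, 0.076, -0.0], [0.544, 0.086, 0.041]]
250 237 858 [[0.495, 0.06, -0.002], [0.526, 0.074, 0.03], [0.543, 0.086, 0.055]]
250 249 862 [[0.494, 0.052, -0.002], [0.527, 0.07, 0.031], [0.542, 0.086, 0.066]]
250 261 860 [[0.493, 0.043, -0.002], [0.528, 0.08, 0.06], [0.541, 0.089, 0.078]]
250 273 860 [[0.519, 0.033, -0.001], [0.528, 0.078, 0.069], [0.539, 0.088, 0.086]]
250 285 861 [[0.516, 0.023, -0.002], [0.528, 0.073, 0.069], [0.538, 0.092, 0.1]]
250 297 861 [[0.513, 0.013, -0.002], [0.528, 0.067, 0.069], [0.537, 0.092, 0.106]]
250 309 860 [[0.507, 0.003, -0.002], [0.528, 0.031, 0.03], [0.536, 0.092, 0.111]]
250 321 859 [[0.509, -0.001, -0.001], [0.532, 0.084, 0.107], [0.543, 0.092, 0.115]]
322 225 931 [[0.546, 0.058, -0.002], [0.568, 0.066, -0.0], [0.593, 0.085, 0.04]]
322 237 935 [[0.545, 0.049, -0.002], [0.564, 0.072, 0.03], [0.592, 0.081, 0.054]]
322 249 935 [[0.543, 0.04, -0.002], [0.561, 0.068, 0.032], [0.591, 0.081, 0.066]]
322 261 931 [[0.542, 0.031, -0.002], [0.56, 0.072, 0.054], [0.591, 0.083, 0.079]]
322 273 935 [[0.541, 0.029, -0.001], [0.558, 0.075, 0.075], [0.588, 0.083, 0.086]]
322 285 931 [[0.54, 0.036, 0.024], [0.557, 0.076, 0.085], [0.571, 0.088, 0.1]]
322 297 932 [[0.539, 0.01, -0.001], [0.556, 0.086, 0.101], [0.567, 0.088, 0.106]]
322 309 931 [[0.538, -0.003, -0.002], [0.556, 0.086, 0.106], [0.565, 0.088, 0.111]]
322 321 933 [[0.537, -0.005, -0.001], [0.555, 0.086, 0.111], [0.564, 0.088, 0.115]]
barrel [nan nan nan] floor -0.000870314156529689
```

View pics/w5.png

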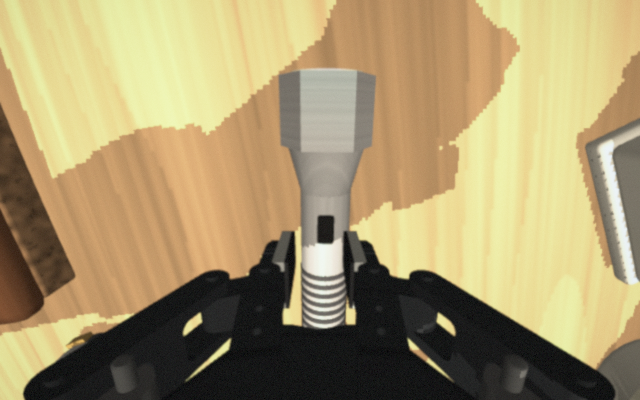

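Closer view: pads at columns 293 and 345, above the barrel. The depth puts the finger surfaces no lower than about z = 0.04, where the stated geometry predicts about 0. I'll quantify that, then descend under the contact guard.

```bash
cat >> m.py <<'E'
def tip(f=None):
    "lowest finger point seen by wrist cam, in tool frame (z ahead of TCP)"
    from scipy.spatial.transform import Rotation as Rn
    f=f or snap('wrist'); C=cloud(f); s=robot.sense()
    T=Rn.from_euler('xyz',s['tcp_rot']).as_matrix(); P=(C.reshape(-1,3)-s['tcp_pos'])@T
    m=(P[:,0]>.006)&(P[:,0]<.016)&(abs(P[:,1])<.06)&(abs(P[:,1])>.002)&(P[:,2]>-.06)&(f['image'].max(2).ravel()<110); q=P[m]
    print('hist z',np.histogram(q[:,2],bins=np.arange(-.06,.021,.005))); return f
E
python3 - <<'E'
from m import *
tip(); robot.grip(.65); tip(); print(robot.nose_length)
hit=robot.move_straight([.541,.072,-.025],vel=.05,contact_N=6)
s=robot.sense(); print(hit,s['tcp_pos'],s['wrist_force'],s['t']); tip()
E
```

```text
hist z (array([247, 221, 310, 280, 246, 210, 145, 232,   0,   1,   0,   0,   0,
         0,   0,   0]), array([-6.00000000e-02, -5.50000000e-02, -5.00000000e-02, -4.50000000e-02,
       -4.00000000e-02, -3.50000000e-02, -3.00000000e-02, -2.50000000e-02,
       -2.00000000e-02, -1.50000000e-02, -1.00000000e-02, -5.00000000e-03,
       -2.77555756e-17,  5.00000000e-03,  1.00000000e-02,  1.50000000e-02,
        2.00000000e-02]))
hist z (array([263, 334, 290, 273, 246, 193,  51, 207,   0,   0,   0,   0,   0,
         0,   0,   0]), array([-6.00000000e-02, -5.50000000e-02, -5.00000000e-02, -4.50000000e-02,
       -4.00000000e-02, -3.50000000e-02, -3.00000000e-02, -2.50000000e-02,
       -2.00000000e-02, -1.50000000e-02, -1.00000000e-02, -5.00000000e-03,
       -2.77555756e-17,  5.00000000e-03,  1.00000000e-02,  1.50000000e-02,
        2.00000000e-02]))
0.011
True [ 0.54023084  0.071795   -0.02486946] [-1.14885264 -0.03951599  5.32155921] 12.8
hist z (array([535, 335, 300, 263, 250, 202,  61,   2,   0,   0,   0,   0,   0,
         0,   0,   0]), array([-6.00000000e-02, -5.50000000e-02, -5.00000000e-02, -4.50000000e-02,
       -4.00000000e-02, -3.50000000e-02, -3.00000000e-02, -2.50000000e-02,
       -2.00000000e-02, -1.50000000e-02, -1.00000000e-02, -5.00000000e-03,
       -2.77555756e-17,  5.00000000e-03,  1.00000000e-02,  1.50000000e-02,
        2.00000000e-02]))
```

The measurement and the touch agree: the real fingertips are about 23 mm *behind* the stated TCP, not 11 mm ahead of it. I'll use that from here on.

Run:
```python
from m import *
robot.move_straight([.541,.072,-.019],vel=.05)
robot.grip(0,60); s=robot.sense(); print(s['opening'],s['gripper_force'])
if s['opening']>.2:
    robot.move_straight([.541,.072,.11],vel=.15); robot.sleep(.1); s=robot.sense(); print(s['t'],s['opening'],s['wrist_force'],s['torque'])
    robot.goto([.483,.4155,.11],[np.pi,0,np.radians(-172.3)])
    f=snap('wrist'); save(f,'pics/w7.png'); s=robot.sense(); print(s['t'],s['opening'],s['gripper_force'],s['tcp_pos'])
    C=cloud(f)
    from scipy.spatial.transform import Rotation as Rn
    P=(C.reshape(-1,3)-s['tcp_pos'])@Rn.from_euler('xyz',s['tcp_rot']).as_matrix(); q=P[(P[:,0]>.02)&(P[:,0]<.13)&(abs(P[:,1])<.026)&(P[:,2]<.02)&(P[:,2]>-.08)]
    for b in np.arange(.02,.12,.01):
        k=q[abs(q[:,0]-b)<.005]
        if len(k)>3: print(round(b,2),len(k),np.median(k,0).round(4),np.percentile(k[:,2],3).round(4))
```

```text
0.3090810369942579 58.537811636924744
14.6083 0.3088974421427659 [ 0.30002334  0.30939437 -2.02198031] [-0.05139514 -0.00955818  0.01827253]
15.9667 0.30667093288581476 58.80664587020874 [0.48433739 0.41373632 0.10953074]
0.02 646 [ 0.0225  0.0008 -0.0496] -0.0518
0.03 1300 [ 0.03    0.0011 -0.0505] -0.0531
0.04 1629 [ 0.0404  0.0015 -0.053 ] -0.0562
0.05 2203 [ 0.0504  0.0018 -0.0563] -0.0601
0.06 3133 [ 0.06    0.0017 -0.0591] -0.0607
0.07 3385 [ 0.0702  0.002  -0.0595] -0.061
0.08 3653 [ 0.0801  0.0023 -0.0598] -0.0615
0.09 1019 [ 0.0863  0.0006 -0.0596] -0.0616
```

Run:
```python
from m import *
robot.move_straight([.483,.4155,-.006],vel=.12)
hit=robot.move_straight([.483,.4155,-.0165],vel=.03,contact_N=4); s=robot.sense(); print(hit,s['tcp_pos'],s['wrist_force'])
robot.grip(.55); robot.sleep(.2); robot.move_straight([.483,.4155,.12],vel=.15)
f=snap('wrist'); C=cloud(f); P=box(C,[.35,.33,.015],[.62,.5,.10]); 
print(robot.sense()['t'])
for n in('side',):
    g=snap(n); save(g,'pics/s8.png'); C=cloud(g); P=box(C,[.36,.355,.012],[.6,.475,.06])
    print(rect(P),np.percentile(P[:,2],[50,98]))
W=np.vstack([cv2.resize(g['image'][100:360,140:460],(480,390)),cv2.resize(f['image'],(336,210))[:, :336].copy() if 0 else np.hstack([cv2.resize(f['image'],(336,210)),np.zeros((210,144,3),np.uint8)])])
cv2.imwrite('pics/c8.png',W[:,:,::-1])
```

```text
True [ 0.48339162  0.41581999 -0.01477998] [-0.25417628 -0.94514241  5.31879378]
19.0833
(array([480., 415.]), array([119.8, 239.9]), 90.0) [0.03622277 0.05020126]
```

View pics/c8.png

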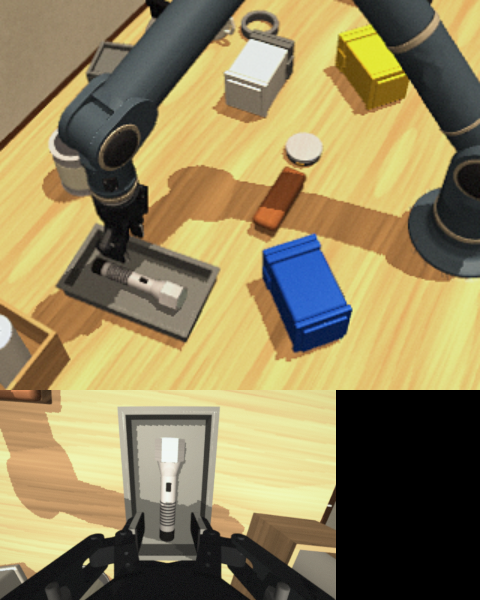

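The torch lies flat in the tray (crop about (140,285), head toward the robot) and the tub, brush and tin are undisturbed. Next is the tub: a fresh fix from both views, then a standoff pose in front of the lid.

```bash
cat > tub.py <<'E'
from m import *
from scipy.spatial.transform import Rotation as Rn
up=np.array([0,0,1.])
ANG=np.radians(5.4); HEEL=np.array([.533,-.059]); 
def hl(): return np.array([np.sin(ANG),-np.cos(ANG),0])
def frame(ph): 
    p=np.radians(ph); tx=np.cos(p)*hl()+np.sin(p)*up; return tx,-np.sin(p)*hl()+np.cos(p)*up
B=np.array([8,-51.]);H=np.array([0,-40.]);SW=np.degrees(np.arctan2(11,8))
def org(ph):
    "world position of tub origin at tilt ph (pivot band edge, then heel)"
    g=np.r_[HEEL+hl()[:2]*.008,0]
    def at(piv,g,ph): tx,tz=frame(ph); return g-(piv[0]*tx+piv[1]*tz)/1000
    if ph<=SW: return at(B,g,ph)
    o=at(B,g,SW); tx,tz=frame(SW); gh=o+(H[0]*tx+H[1]*tz)/1000
    return at(H,gh,ph)
TIP=-.023
def pose(ph,tipx,zc,sg=1,rel=0.):
    "tool pose with fingertips at tub (tipx,zc) mm"
    tx,tz=frame(ph); o=org(ph); ax,az=frame(ph+rel); y=sg*az; z=-ax
    return o+(tipx*tx+zc*tz)/1000-TIP*z, Rn.from_matrix(np.c_[np.cross(y,z),y,z]).as_euler('xyz')
E
python3 - <<'E'
from tub import *
import tub
for n in('top','side'):
    C=cloud(snap(n)); P=box(C,[.46,-.26,.09],[.64,-.03,.13]); (c,s,a)=rect(P); h=hl()[:2]
    u=(P[:,:2]-HEEL)@h; v=(P[:,:2]-HEEL)@[-h[1],h[0]]
    print(n,c,s,a,'u',np.percentile(u,[.5,99.5]).round(4),'v',np.percentile(v,[.5,99.5]).round(4),'z',np.percentile(P[:,2],[5,50,95]).round(4))
    for lo,hi in((.02,.13),(.142,.156),(.16,.168)):
        k=P[(u>lo)&(u<hi),2]; print('  z',lo,np.median(k).round(4))
# rough neutral, then check IK
robot.goto([.50,-.30,.25],[np.pi,0,np.radians(-172.3+90)]); print(robot.sense()['t'],robot.sense()['joint_pos'].round(2))
for sg in(1,-1):
  for ph,x in((0,260),(0,160),(30,160),(60,160),(90,160)):
    p,o=pose(ph,x,46.5,sg); q=robot.inverse_kinematics(p,o); print(sg,ph,x,p.round(3),None if q is None else np.round(q,2))
E
```

```text
top [ 546.8 -189.5] [103.7  82.1] 1.4 u [0.0895 0.1702] v [-0.0498  0.0496] z [0.0955 0.0998 0.1039]
  z 0.02 0.0993
  z 0.142 0.1009
  z 0.16 0.1011
side [ 542.6 -147.1] [101.7 178.6] 5.0 u [0.0013 0.1727] v [-0.0489  0.0504] z [0.0933 0.1017 0.1062]
  z 0.02 0.1017
  z 0.142 0.1033
  z 0.16 0.1032
21.8083 [-0.33  0.46  1.12  1.75 -0.44  1.21 -2.1 ]
1 0 260 [ 0.555 -0.295  0.098] [ 1.24  1.54 -1.19  1.08 -0.12  1.85  1.9 ]
1 0 160 [ 0.546 -0.195  0.098] [ 1.26  1.51 -1.19  1.34 -0.14  1.62  1.92]
1 30 160 [ 0.54  -0.13   0.149] [ 1.24  1.11 -1.19  1.59 -0.01  1.34  1.84]
1 60 160 [ 0.532 -0.047  0.162] [ 1.09  0.73 -1.18  1.8   0.16  1.08  1.59]
1 90 160 [0.524 0.033 0.137] [ 0.72  0.59 -1.17  1.92  0.62  1.06  0.95]
-1 0 260 [ 0.555 -0.295  0.098] [ 1.05  1.31 -0.62  1.1  -0.53  1.93 -0.89]
-1 0 160 [ 0.546 -0.195  0.098] [ 0.82  1.14 -0.24  1.37 -0.78  1.89 -0.6 ]
-1 30 160 [ 0.54  -0.13   0.149] [ 0.3   0.78  0.42  1.65 -0.91  1.74 -0.41]
-1 60 160 [ 0.532 -0.047  0.162] [-0.17  0.48  0.62  1.87 -0.75  1.29 -0.67]
-1 90 160 [0.524 0.033 0.137] [-0.82  0.41  0.87  2.   -0.4   0.91 -1.21]
```

Run:
```python
from tub import *
for n in('top','side'):
    C=cloud(snap(n)); P=box(C,[.2,-.9,.02],[.85,-.30,.4])
    for y in np.arange(-.8,-.3,.04):
        k=P[abs(P[:,1]-y)<.02]
        if len(k)>20: print(n,round(y,2),len(k),'x',np.percentile(k[:,0],[2,98]).round(2),'z',np.percentile(k[:,2],[5,50,98]).round(2))
for sg in(1,-1):
  for rel in(15,30):
    p,o=pose(0,162,46,sg,rel); q=robot.inverse_kinematics(p,o); print(sg,rel,p.round(3),None if q is None else np.round(q,2))
```

```text
top -0.72 1189 x [0.3  0.69] z [0.17 0.17 0.18]
top -0.68 1421 x [0.3  0.69] z [0.17 0.17 0.18]
top -0.64 2146 x [0.3  0.69] z [0.17 0.17 0.21]
top -0.6 3057 x [0.3  0.63] z [0.04 0.17 0.18]
top -0.56 1249 x [0.31 0.61] z [0.03 0.14 0.17]
top -0.36 260 x [0.32 0.68] z [0.02 0.1  0.1 ]
top -0.32 667 x [0.27 0.75] z [0.03 0.1  0.12]
side -0.72 32 x [0.57 0.63] z [0.17 0.18 0.18]
side -0.68 96 x [0.52 0.62] z [0.17 0.18 0.21]
side -0.64 231 x [0.49 0.6 ] z [0.17 0.18 0.22]
side -0.6 1236 x [0.38 0.69] z [0.03 0.09 0.18]
side -0.56 857 x [0.38 0.69] z [0.03 0.08 0.17]
side -0.36 195 x [0.32 0.69] z [0.02 0.1  0.11]
side -0.32 543 x [0.28 0.76] z [0.03 0.1  0.38]
1 15 [ 0.546 -0.198  0.091] [ 1.26  1.38 -1.19  1.39 -0.    1.53  1.9 ]
1 30 [ 0.546 -0.2    0.086] [ 1.26  1.25 -1.19  1.46  0.13  1.43  1.86]
-1 15 [ 0.546 -0.198  0.091] [ 0.5   1.03  0.28  1.45 -0.93  1.93 -0.37]
-1 30 [ 0.546 -0.2    0.086] [ 0.44  0.91  0.34  1.52 -0.86  1.73 -0.38]
```

```bash
cat >> tub.py <<'E'
def hook(ph,g,clear=0.,pinx=161.,sg=-1,rel=None):
    "inner pad `clear` mm under the rim, its tip at tub x = pinx"
    rel=max(0.,30-ph) if rel is None else rel
    r=np.radians(rel); n=np.array([-np.sin(r),np.cos(r)])
    pz=42-(170-pinx)*np.tan(r)-clear/np.cos(r); c=np.array([pinx,pz])+g/2*n
    return pose(ph,c[0],c[1],sg,rel)
E
python3 - <<'E'
from tub import *
p,o=hook(0,28,2.5); T=Rn.from_euler('xyz',o).as_matrix(); z=T[:,2]
robot.grip(.32)
robot.goto(p-.05*z+[0,0,.09],o); s=robot.sense(); print(s['t'],s['joint_pos'].round(2))
robot.move_straight(p-.05*z,vel=.12)
f=snap('wrist'); save(f,'pics/w9.png'); C=cloud(f)
# rim check: points in tub frame
tx,tz=frame(0); ty=np.cross(tz,tx); P=(C.reshape(-1,3)-org(0))@np.c_[tx,ty,tz]*1000
k=P[(abs(P[:,1])<20)&(P[:,0]>150)&(P[:,0]<185)&(P[:,2]>-45)&(P[:,2]<60)]
for a,b in((-40,-20),(-20,0),(0,20),(20,38),(44,50),(50,60)):
    q=k[(k[:,2]>a)&(k[:,2]<b)]
    if len(q)>3: print((a,b),len(q),np.percentile(q,[5,50,95],axis=0).round(1).tolist())
k=P[(P[:,0]>161)&(P[:,0]<180)&(P[:,2]>30)&(P[:,2]<60)&(abs(P[:,1])<60)]; print('rim z range',np.percentile(k[:,2],[1,50,99]), 'y',np.percentile(k[:,1],[1,99]))
print(robot.sense()['t'],robot.sense()['wrist_force'])
E
```

```text
23.675 [ 0.43  0.82  0.42  1.42 -0.86  1.92 -0.48]
(-40, -20) 810 [[158.4, -18.0, -39.1], [159.3, 0.5, -29.8], [160.0, 18.1, -21.1]]
(-20, 0) 921 [[158.5, -17.9, -18.9], [159.2, 0.9, -9.7], [160.1, 18.2, -1.0]]
(0, 20) 994 [[158.4, -16.8, 0.9], [159.2, 1.6, 9.8], [160.0, 18.2, 18.8]]
(20, 38) 781 [[158.4, -15.9, 20.8], [159.3, 2.5, 27.9], [160.0, 18.3, 33.8]]
(44, 50) 638 [[157.1, -17.9, 44.5], [170.9, 1.3, 48.4], [172.0, 18.4, 49.9]]
(50, 60) 693 [[151.0, -17.8, 50.1], [162.2, 1.0, 50.4], [170.1, 18.3, 50.9]]
rim z range [31.42337718 48.20542019 50.96720254] y [-46.04908994  53.48581215]
24.625 [ 0.09156238  0.4384862  -0.42992543]
```

View pics/w9.png

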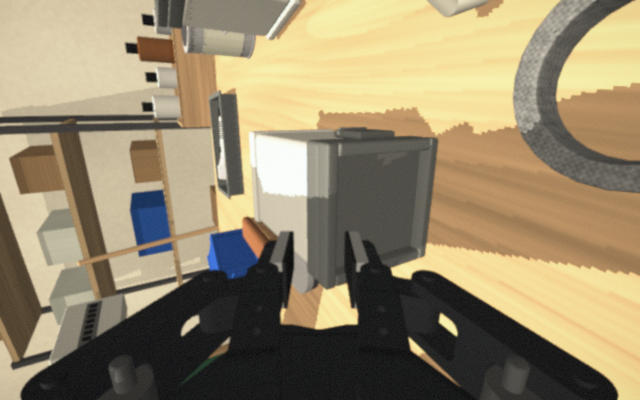

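The wrist view shows the lid and recess at (385,200) with the upper rim at about column 322, lined up between the fingertips (295 and 348). The recess floor measures tub x 159.2 and the rim top z 51, so I shift the model 1.2 mm, insert and start lifting.

```bash
sed -i 's/HEEL=np.array(\[.533,-.059\])/HEEL=np.array([.5331,-.0602])/' tub.py
python3 - <<'E'
from tub import *
p,o=hook(0,28,2.5)
hit=robot.move_straight(p,vel=.05,attitude=o,contact_N=5); s=robot.sense(); print('ins',hit,np.round(1000*(s['tcp_pos']-p),1),s['wrist_force'].round(1))
if not hit:
  for ph in(0,4,8,12):
    p,o=hook(ph,28); robot.move_straight(p,vel=.06,attitude=o); s=robot.sense(); F=s['wrist_force']; print(ph,F.round(1),s['joint_pos'].round(2)[[5]],s['t'])
    if np.linalg.norm(F)>25: break
  f=snap('side'); save(f,'pics/s10.png'); C=cloud(f); 
  for u in(40,80,120,150):
    q=org(0)+hl()*u/1000; k=C[(np.hypot(C[...,0]-q[0],C[...,1]-q[1])<.012)&(C[...,2]>.08)]; print(u,np.median(k[:,2]).round(4),len(k))
E
```

```text
ins False [ 0.1 -0.5  0.1] [ 0.8 -0.3 -0. ]
0 [ 0.1 -1.  -0.9] [1.75] 26.0083
4 [-0.2 -2.2 -2.8] [1.75] 26.375
8 [ 0.2 -1.2 -2.7] [1.75] 26.7417
12 [ 1.  -0.8 -4.1] [1.75] 27.1083
40 0.1099 35
80 0.1188 33
120 0.1339 57
150 0.1771 83
```

Run:
```python
from tub import *
def go(ph,g,vel=.06,**k):
    p,o=hook(ph,g,**k); robot.move_straight(p,vel=vel,attitude=o); s=robot.sense(); F=s['wrist_force']; print(ph,F.round(1),s['torque'].round(2),s['t'],np.round(1000*(s['tcp_pos']-p),1)); return np.linalg.norm(F)<20
ok=all(go(ph,28) for ph in(16,20,25,30))
if ok:
  robot.grip(.13,20); s=robot.sense(); print(s['opening'],s['gripper_force'],s['wrist_force'])
  ok=all(go(ph,12.) for ph in(33,37,41,45))
f=snap('side'); save(f,'pics/s11.png'); C=cloud(f)
tx,tz=frame(45); ty=np.cross(tz,tx); P=(C.reshape(-1,3)-org(45))@np.c_[tx,ty,tz]*1000
for lo,hi in((20,50),(50,80),(80,110),(110,135)):
    k=P[(P[:,0]>lo)&(P[:,0]<hi)&(abs(P[:,1])<35)&(P[:,2]>35)&(P[:,2]<65)]; print(lo,len(k),np.median(k,0).round(1))
k=P[(abs(P[:,0])<15)&(abs(P[:,1])<30)&(abs(P[:,2])<36)]; print('foot',len(k),np.median(k,0).round(1))
```

```text
16 [-0.3 -1.3 -2.7] [-1.5  -0.1   0.04] 27.525 [0.  0.4 0.4]
20 [-0.7 -0.7 -3. ] [-1.49 -0.11  0.07] 27.8917 [0.  0.4 0.4]
25 [ 0.8 -0.7 -3.4] [-1.49 -0.06 -0.01] 28.3167 [0.  0.4 0.3]
30 [ 0.7  0.1 -2.7] [-1.38 -0.15 -0.03] 28.7417 [-0.   0.4  0.3]
0.12818013163482053 1.520349260463263 [ 0.18681188  0.46541517 -3.76971983]
33 [-1.1 -1.8 -0.2] [-1.23 -0.05  0.04] 29.2917 [0.1 0.5 0.8]
37 [ 1.5 -1.8 -0.5] [-1.03 -0.14 -0.04] 29.6333 [0.3 0.1 0.6]
41 [-0.4 -1.1 -1.1] [-1.01 -0.12  0.02] 29.975 [ 0. -0.  0.]
45 [-0.2 -1.1 -0.6] [-0.88 -0.13 -0.05] 30.3167 [-0.1 -0.1 -0.2]
20 197 [34.6 -0.6 48.3]
50 198 [65.1 -0.1 48.5]
80 197 [94.9  0.5 49. ]
110 165 [122.7  -0.5  49.4]
foot 51 [-10.4  -1.1 -29.6]
```

Run:
```python
from tub import *
def go(ph,g,vel=.05,**k):
    p,o=hook(ph,g,**k); robot.move_straight(p,vel=vel,attitude=o); s=robot.sense(); F=s['wrist_force']; print(ph,F.round(1),s['torque'].round(2),round(s['gripper_force'],1),s['t'],np.round(1000*(s['tcp_pos']-p),1)); return np.linalg.norm(F)<20
ok=all(go(ph,12.) for ph in(50,54,58,62))
if ok: ok=all(go(ph,12.,.035) for ph in(65,68,71,74))
f=snap('side'); save(f,'pics/s12.png'); C=cloud(f)
ph=74 if ok else 62
tx,tz=frame(ph); ty=np.cross(tz,tx); P=(C.reshape(-1,3)-org(ph))@np.c_[tx,ty,tz]*1000
for lo,hi in((20,50),(50,80),(80,110),(110,135)):
    k=P[(P[:,0]>lo)&(P[:,0]<hi)&(abs(P[:,1])<35)&(P[:,2]>35)&(P[:,2]<65)]; print(lo,len(k),np.median(k,0).round(1))
```

```text
50 [ 0.4 -1.   0.7] [-0.77 -0.1  -0.04] 0.2 30.8 [-0.2 -0.2 -0.3]
54 [ 0.4 -0.1  0.7] [-0.74 -0.11 -0.03] 0.2 31.175 [-0.1 -0.3 -0.2]
58 [ 0.1 -0.8  0.3] [-0.52  0.    0.04] 0.0 31.55 [-0.1 -0.2 -0.2]
62 [ 0.4 -0.4  0.2] [-0.46 -0.02 -0.01] 0.0 31.925 [-0.1 -0.1 -0.1]
65 [-0.6 -0.3  0.2] [-0.44  0.02  0.03] 0.0 32.3167 [-0.  -0.1 -0.1]
68 [0.4 0.2 0.8] [-0.29 -0.07 -0.01] 0.3 32.7083 [-0.   0.1  0.1]
71 [-0.5  0.2  0.7] [-0.18 -0.05 -0.01] 0.4 33.1 [ 0.  -0.   0.1]
74 [0.2 1.  1.3] [-0.02  0.04 -0.02] 0.6 33.4917 [0.  0.  0.1]
20 161 [35.4  0.7 47.6]
50 155 [65.8 -0.4 48.6]
80 171 [96.3  0.7 48.9]
110 146 [123.5  -2.   49.3]
```

Run:
```python
from tub import *
def go(ph,g,vel=.05,**k):
    p,o=hook(ph,g,**k); robot.move_straight(p,vel=vel,attitude=o); s=robot.sense(); F=s['wrist_force']; print(ph,F.round(1),s['torque'].round(2),round(s['gripper_force'],1),s['t'],np.round(1000*(s['tcp_pos']-p),1)); return np.linalg.norm(F)<20
ok=all(go(ph,12.,.03) for ph in(77,80,83,86,88))
if ok: ok=go(89,12.,.012) and go(90,12.,.012)
f=snap('side'); save(f,'pics/s13.png'); C=cloud(f)
ph=90
tx,tz=frame(ph); ty=np.cross(tz,tx); P=(C.reshape(-1,3)-org(ph))@np.c_[tx,ty,tz]*1000
for lo,hi in((20,50),(50,80),(80,110),(110,135)):
    k=P[(P[:,0]>lo)&(P[:,0]<hi)&(abs(P[:,1])<35)&(P[:,2]>35)&(P[:,2]<65)]; print(lo,len(k),np.median(k,0).round(1))
k=P[(P[:,0]>150)&(P[:,0]<180)&(abs(P[:,1])<55)&(abs(P[:,2])<38)];print('lid',len(k),np.percentile(k,[10,50,90],axis=0).round(1).tolist())
```

```text
77 [-1.   1.4  1.8] [0.12 0.1  0.  ] 0.9 33.975 [0.1 0.1 0.1]
80 [0.5 1.4 1.9] [0.22 0.05 0.03] 1.0 34.4083 [0.1 0.  0.1]
83 [0.5 1.3 1.4] [ 0.39  0.08 -0.04] 1.1 34.8417 [ 0.1 -0.   0.1]
86 [0.4 2.3 2.2] [ 0.41  0.1  -0.05] 1.2 35.275 [ 0.1 -0.1  0.2]
88 [0.3 2.2 1.4] [0.48 0.09 0.  ] 1.2 35.6167 [ 0.1 -0.   0.1]
89 [-0.4  1.6 -0.9] [ 0.24 -0.03 -0.01] 0.7 36.0083 [-0.1 -0.2 -0.1]
90 [ 0.7 -2.1 -1.5] [-0.37 -0.09 -0.01] 0.9 36.4 [ 0.  -0.8 -0.1]
20 119 [34.5  0.2 46.7]
50 123 [64.4 -1.6 46.6]
80 128 [95.7 -2.1 47.2]
110 110 [122.8  -0.4  47.1]
lid 322 [[155.7, -48.1, -30.5], [160.3, -25.4, -2.6], [170.9, 0.3, 26.0]]
```

Run:
```python
from tub import *
p,o=hook(90,12.); p=p+hl()*.0012
robot.move_straight(p,vel=.01); print(robot.sense()['wrist_force'].round(1))
robot.grip(.22); s=robot.sense(); print(s['wrist_force'].round(1),s['gripper_force'])
robot.move_straight(p+[0,0,.10],vel=.08); robot.move_straight(p+[0,-.25,.10],vel=.2); robot.sleep(.3)
ims=[]
for n in('side','top'):
    f=snap(n); C=cloud(f); P=box(C,[.45,-.12,.155],[.62,.08,.2]); print(n,rect(P),np.percentile(P[:,2],[5,50,95]).round(3)); ims.append(f['image'])
cv2.imwrite('pics/final.png',cv2.resize(np.vstack(ims),(480,600))[:,:,::-1]); print(robot.sense()['t'], 'expected centre',org(90))
```

```text
[ 0.3  1.5 -1.1]
[-0.3 -0.2 -0.6] 0.0
side (array([529.4, -15.3]), array([109.2, 107. ]), 5.0) [0.156 0.162 0.173]
top (array([529.7, -14.2]), array([112.2, 102.4]), 4.9) [0.155 0.159 0.171]
40.1667 expected centre [ 5.28808523e-01 -1.48009104e-02  2.44929360e-18]
```

View pics/final.png

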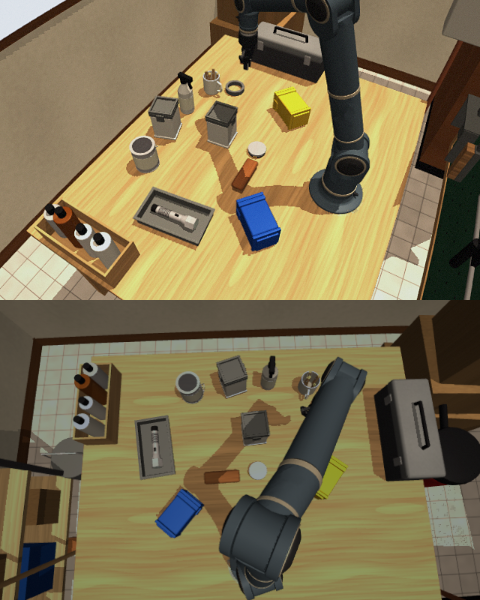

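The final picture shows the tub standing upright (side view (222,122), top view (255,427)) and the torch in the tray. Everything else is where it was, and the arm is clear.

```bash
python3 -c "
from plant import robot
print(robot.close_job())"
```

```text
the job is handed in; nothing more can be done
None
```

The torch lies in the tray and the tub stands upright where it was tipped, eased down under control; I handed the job in at about 40 s, after one missed first grasp of the torch because the fingertips really sit about 23 mm behind the TCP, not 11 mm ahead as stated.

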